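Stand the order board in the rack and hold a spring clip gaping around its edge

ROBOT

A 6-joint arm with a two-finger parallel gripper is mounted at the origin on the work surface. World frame = base frame: x ahead of the robot, y to its left, z up, the work surface at z = 0. Lengths are in m, angles in rad, forces in N, time in s.
With the tool pointing down it reaches from about 0.375 to 0.9 m from the base axis. Payload 3.1 kg.
Tool frame: the origin (TCP) lies on the centre line of the jaws, within the pads' length; the fingertips stand 25 mm ahead of it and the grasp point (between the pads) lies 6 mm ahead of it (manip.tips_ahead is the distance from the TCP to the fingertips, in m); z points along the fingers, y is the direction in which the jaws open and shut (so a half turn about z gives the same grasp; the last joint's range is limited). The gripper opens to 85 mm and grips with 20 to 120 N. Pads are 22 mm wide; open, the fingers measure 114 mm over their backs; the gripper's body (76 mm by 85 mm) begins 54 mm behind the grasp point. The pads swing forward as they close: fully open they stand 13 mm farther back than shut.
Start: joints at [0.935, 0.527, 1.433, -0, 1.181, -0.178], TCP at [0.276, 0.561, 0.256] pointing down, gripper open.
Joint ranges: [-3.08, 3.08], [-0.75, 2.2], [0.22, 2.44], [-1.43, 4.57], [0, 2.65], [-2.85, 2.85]. Speed limits (rad/s): [2.79, 2.79, 3.14, 3.14, 3.14, 3.14].

INTERFACE

Orientations are given as a unit quaternion [x, y, z, w].
In Python, from station import manip gives the robot as it stands.
- The arm moves only by the tool play_rows, never from a script. Its argument "steps" is a list that holds one entry, the list of rows, each a list of 6 numbers: the shift along the tool's x, y, z in m, then the turn, a rotation vector about the tool's x, y, z in degrees. In form: [[[x, y, z, rx, ry, rz], ...]]. A call has 1 to 10 rows; each row shifts and turns the commanded pose from where the row before left it, along the tool's axes as they then stand; what a row does not reach is not made up. A row lasts 1/8 s, in which the tool goes at most 62.5 mm and 10.7 degrees, less where a joint would pass 70% of its speed; a pose out of reach is approached as far as the arm can. A call is refused whole if a number of a shift passes 0.0625 or a number of a turn 10.7, either way. A call with a gripper value outside its range is refused whole. "fingers" is the opening, from 0 (shut) to 1 (fully open), set as the call begins (left out, the last holds). The fingers move at their own pace and stop on an object; "squeeze" is the grip in N (left out, the last holds). Time passes only in rows, so rows that do not move let the fingers close. It gives the time, the measured TCP pose, the force and the opening at its end, in the units of the state.
- manip.sense(): the state, without advancing time (a new reading comes with each control period).
- manip.snapshot(name): name is "side" or "top"; returns a dict with "img" (420x560x3 uint8, red, green, blue), "K" (3x3 intrinsics, pixels), "k1" (the pictures are not rectified: a ray, as slopes to the right and down, at radius r is drawn at 1 + k1 r^2 times it, then the intrinsics apply), "world_from_camera" (4x4, takes a point from camera to world coordinates). Camera axes: x right, y down, z forward; pixel columns grow to the right and rows downward; lengths in m; the calibration is good to about 2 mm. A picture is of the moment at which its call begins. There is no depth.
- manip.sign_off(): hands the job in, once; it reports no verdict.
Trained networks look in a picture, given as the dict that the camera call returned (one of the last four; its "shot" number tells which), for a name from the list of things; names that differ only in an ending like _2 or _b are one class to them, and where a whole thing is asked for, a point or a joint stands for the part that bears it (a point fixed in the world has none). Each returns a list of dicts, best first, with "score" (0 to 1); they miss things now and then, are a little off and sometimes report something else, mostly with a low value. They report only what shows in the picture. A call takes as long as a camera call. They do not tell look-alikes from the thing itself.
- manip.regions_of(label, picture): "pixels" (420x560 bool, what is visible of it) and "rect" ([left, top, right, bottom] in pixels, round what is visible of it).
- manip.pinpoint(label, picture): "point" ([column, row] in pixels: a listed point, or the origin of a listed thing).
The state is a dict: "t": time; "q": joint angles; "qd": joint speeds; "tau": joint torques, N m; "tcp_pos": TCP position; "tool_rot": TCP orientation; "force": force on the tool from outside, world axes, zero at the start; "ft_torque": the same for the moment, N m; "finger_gap": opening from 0.0 (shut) to 1.0 (fully open).
Only numpy, scipy, OpenCV 4.12 (cv2) and the standard library are available. Lean on these libraries where they do the work, as an engineer would, in place of code of your own. Each camera call takes 0.05 s, during which the arm holds its last target.

TASK

Lift the white order board by its wooden rail out of the dark wooden block and slide it edgewise into the empty slot of the utensil rack, all the way down before you let go. Then pick up the spring clip, squeeze its handles so that its jaws are spread wide, and hold it gaping around the upright edge of the board that faces the robot, between the rack's top and the rail, with the edge well inside the jaws and neither clip nor gripper touching the board, ready for a slip of paper. Finish there, still holding the clip open, and leave everything else where it stands.

Things in the scene. Friction and masses are not known exactly. Their poses are not given: they have to be found in the camera images.
- rack: Pale plastic utensil rack, fixed. Origin on the worktop under the centre of its empty slot; x runs along the slot, away from the robot, z up. Front part with the slot: x = -58 to 58 mm, 130 mm wide (y), 70 mm high. Rear part: x = 58 to 142 mm, 200 mm wide, walls to 85 mm; a wooden spatula and a metal skimmer stand fixed in its two wells at x = 100, y = +70 and -70 mm, up to 220 mm high
- rack_slot (a point): Centre of the slot's mouth, at the front part's top, 70 mm above the worktop; axes as the rack's. The slot is 94 mm long (x), 8 mm wide (y), its floor 25 mm above the worktop; the top 12 mm of its long sides slope outwards to a mouth 22 mm wide
- block: Low dark wooden block, fixed, 110 x 70 x 32 mm, origin centre of its underside. The board stands in its slot, which runs along its x and whose floor is 10 mm above the worktop
- board_rail (a point): Centre of the board's wooden grip rail, 80 (x) x 14 (y) x 20 (z) mm, gripped across its 14 mm. Below it is the white plastic sheet, 80 mm long (x), 5 mm thick (y), lower edge 130 mm below this point. x runs along the board, z up; it is the same both ways round. With the board home in the rack this point is 155 mm above the worktop
- board: The order board as a whole, 70 to 140 g, standing loose in the block at the start; origin at the middle of its lower edge, axes as board_rail
- clip_pivot (a point): Middle of the clip, on its hinge pin. Wooden, like a big clothes peg, 32 mm wide (z), lying on its side with the pin (z) upright, this point 16 mm above the worktop at the start. x points from pin to jaw tips (62 mm ahead of it), handles point to -x and end 43 mm behind the pin at rest, 50 mm when squeezed home
- clip: The clip as a whole, 80 g, origin at the pin's lower end, axes as clip_pivot. Its handles flare: at rest 55 mm over their outer faces at the ends, about 51 mm at 36 mm behind the pin, a good place to grip; squeezed home they are parallel, 24 mm over the outer faces
- jaw_left (a joint): Opening angle of the left jaw: 0 shut, 0.34 rad fully open against its stop; a spring shuts it. Squeezing the handles together home takes about 10 N and the jaws then gape about 42 mm at the tips
- jaw_right (a joint): Opening angle of the right jaw, always equal to that of the left jaw
- jaw_left_tip (a point): Inner face at the tip of the left jaw (+y side), half-way up the clip's width, 60 mm ahead of the pin; the two tips are 3 mm apart when shut
- jaw_right_tip (a point): The same on the right jaw (-y side)
- tin_can: Empty tin can, 72 mm across, 95 mm high, origin centre of its underside; leave alone
- salt_jar: Small white jar with a steel cap, 44 mm across, 60 mm high, origin centre of its underside; leave alone
- spoon: Wooden spoon lying on the worktop; leave alone
- bowl: Steel bowl, 120 mm across, 50 mm high, origin centre of its underside; leave alone
- mug: White mug, 76 mm across, 85 mm high, origin centre of its underside; leave alone
There are look-alikes about, which are no part of the job. Of the things that look like the board, the smaller one is meant.

How it is judged:
On the way, in this order (a step that is already met when the one before it is completed fails the run):
1. the board, still held, is down in the rack's slot to within 12 mm of its floor (x of board_rail in the frame of rack between -0.013 and 0.013 m and y of board_rail in the frame of rack between -0.012 and 0.012 m and angle between the x axis of board_rail and the x axis of rack, either way round below 0.14 rad and angle between board_rail's own z axis and vertical below 0.12 rad and z of board_rail in the frame of rack below 0.167 m and contact force between the fingers and board above 1 N), for 0.1 s.
2. the board stands home in the slot and has been let go (x of board_rail in the frame of rack between -0.013 and 0.013 m and y of board_rail in the frame of rack between -0.012 and 0.012 m and angle between the x axis of board_rail and the x axis of rack, either way round below 0.14 rad and angle between board_rail's own z axis and vertical below 0.12 rad and z of board_rail in the frame of rack below 0.16 m and contact force between each of the arm, the fingers and board below 0.3 N), for 0.3 s.
At the end, for the whole second after the job is handed in: Board upright (0.12 rad) in the rack slot, within 5 mm of its floor, untouched. Fingers hold the clip still, pin over 75 mm up, touching neither board nor rack; jaw tips over 28 mm apart, one each side of the board (over 4 mm from its mid-plane), over 8 mm past its near edge, below the rail (all of step 2 and ((y of jaw_left_tip in the frame of board_rail above 0.004 m and y of jaw_right_tip in the frame of board_rail below -0.004 m) or (y of jaw_left_tip in the frame of board_rail below -0.004 m and y of jaw_right_tip in the frame of board_rail above 0.004 m)) and x of jaw_left_tip in the frame of board_rail between -0.032 and 0.032 m and z of jaw_left_tip in the frame of board_rail between -0.1 and -0.005 m and x of jaw_right_tip in the frame of board_rail between -0.032 and 0.032 m and z of jaw_right_tip in the frame of board_rail between -0.1 and -0.005 m and distance between jaw_left_tip and jaw_right_tip above 0.028 m and x of clip_pivot in the frame of rack below -0.042 m and height (world z) of clip_pivot above 0.075 m and contact force between the fingers and clip above 3 N and contact force between clip and board below 0.5 N and contact force between clip and rack below 0.5 N and linear speed of clip below 0.03 m/s); the arm keeps its last pose, push and grip.
It fails at once if a bystander (can, jar, spoon, bowl or mug) is pushed away by more than 30 mm (distance of any of tin_can, salt_jar, spoon, bowl, mug from where it was at the start of the episode above 0.03 m).
It fails at once if a bystander is knocked over (angle between any of tin_can, salt_jar, bowl, mug's own z axis and vertical above 0.5 rad).
It also fails if it takes over 67 s, if anything falls off the work surface, if the arm or the gripper's body presses on something with over 40 N, if the wrist force passes 120 N, or if a joint passes its speed limit or range.

## Working session

There is one attempt and no reset: what is moved stays moved. The work goes in short steps, Python scripts to look and compute and a tool call to move; the robot and the scene stay as the last step left them, time stands still between calls to the robot, and variables do not carry over. Pictures are saved under pics/ and viewed, and the job is handed in when it is done.

Besides the shell and the picture viewer there is one more tool, called after "Call:" as a command line: name --argument value ..., lists and objects as JSON in quotes. play_rows: Moves the arm, as the interface text tells. Its arguments: {"type":"object","properties":{"steps":{"type":"array"},"fingers":{"type":"number"},"squeeze":{"type":"number"}},"required":["steps"]}

```bash
ls; mkdir -p pics
cat > h.py <<'E'
import numpy as np, cv2
from station import manip
def snap(n,f=None):
    p=manip.snapshot(n)
    if f: cv2.imwrite('pics/'+f,p['img'][:,:,::-1])
    return p
def ray(p,uv):
    K=np.array(p['K']);x=(uv[0]-K[0,2])/K[0,0];y=(uv[1]-K[1,2])/K[1,1]
    xd=np.array([x,y]);xu=xd.copy()
    for _ in range(30): xu=xd/(1+p['k1']*(xu@xu))
    T=np.array(p['world_from_camera']);d=T[:3,:3]@np.array([xu[0],xu[1],1.])
    return T[:3,3],d/np.linalg.norm(d)
def onz(p,uv,z):
    o,d=ray(p,uv);return o+d*(z-o[2])/d[2]
def tri(rs):
    A=np.zeros((3,3));b=np.zeros(3)
    for o,d in rs:
        M=np.eye(3)-np.outer(d,d);A+=M;b+=M@o
    x=np.linalg.solve(A,b)
    return x,[np.linalg.norm((np.eye(3)-np.outer(d,d))@(x-o)) for o,d in rs]
def proj(p,X):
    T=np.linalg.inv(np.array(p['world_from_camera']));c=T[:3,:3]@np.array(X)+T[:3,3]
    s=c[:2]/c[2];s=s*(1+p['k1']*(s@s));K=np.array(p['K'])
    return np.array([K[0,0]*s[0]+K[0,2],K[1,1]*s[1]+K[1,2]])
E
python3 - <<'E'
from h import *
print(manip.sense())
for n in('side','top'):
    p=snap(n,n+'0.png');print(n,np.round(p['world_from_camera'],3).tolist(),p['K'],p['k1'])
    for l in('rack','rack_slot','block','board_rail','board','clip_pivot','clip','jaw_left_tip','jaw_right_tip','tin_can','salt_jar','spoon','bowl','mug'):
        r=manip.pinpoint(l,p);print(l,[(np.round(x['point'],1).tolist(),round(x['score'],2)) for x in r][:4])
E
```

```text
pics
{'t': 0.0, 'q': array([ 9.35480060e-01,  5.28468511e-01,  1.43388938e+00,  1.06464751e-05,
        1.18139181e+00, -1.78512849e-01]), 'qd': array([ 0.0009537 ,  0.0003694 ,  0.00024327,  0.00015216, -0.00049386,
        0.00052301]), 'tau': array([ 6.36731602e-04, -4.42362285e+01, -1.78020251e+01, -1.81863193e-04,
        8.46940588e-03,  9.97527479e-06]), 'tcp_pos': array([0.27526032, 0.5603932 , 0.25533622]), 'tool_rot': array([ 2.26422872e-01,  9.74028500e-01, -9.88512271e-04, -4.31377182e-04]), 'force': array([ 0.87718736,  0.72765685, -0.43123821]), 'ft_torque': array([-0.03597883,  0.01553787,  0.04875841]), 'finger_gap': 0.9980990307407601}
side [[0.743, -0.453, 0.493, -0.094], [-0.669, -0.488, 0.561, -0.721], [-0.014, -0.746, -0.666, 0.956], [0.0, 0.0, 0.0, 1.0]] [[488.80358338   0.         273.1422222 ]
 [  0.         488.80358338 217.58607976]
 [  0.           0.           1.        ]] 0.03999715708781526
rack [([343.6, 281.7], 0.67)]
rack_slot [([350.2, 261.2], 0.58)]
block [([234.3, 201.9], 0.83)]
board_rail [([231.8, 166.9], 0.77), ([193.5, 138.8], 0.57)]
board [([2
[... 540 characters left out ...]
       487.59107859 208.74547942]
 [  0.           0.           1.        ]] -0.0931647714738829
rack [([360.2, 201.2], 0.85)]
rack_slot [([364.3, 194.3], 0.82)]
block [([204.7, 211.3], 0.89)]
board_rail [([138.2, 202.0], 0.68)]
board [([151.9, 212.7], 0.68), ([204.0, 208.4], 0.5), ([365.1, 192.4], 0.32)]
clip_pivot [([263.5, 238.4], 0.76)]
clip [([266.3, 241.4], 0.7), ([194.8, 196.2], 0.31)]
jaw_left_tip [([257.0, 218.7], 0.49)]
jaw_right_tip [([253.1, 222.8], 0.48)]
tin_can [([281.4, 163.7], 0.68), ([441.1, 258.2], 0.57)]
salt_jar [([212.2, 278.0], 0.52), ([195.3, 196.2], 0.3)]
spoon [([364.0, 273.8], 0.94), ([441.8, 257.9], 0.44)]
bowl [([124.3, 278.4], 0.62)]
mug [([438.9, 256.3], 0.73)]
```

View pics/side0.png

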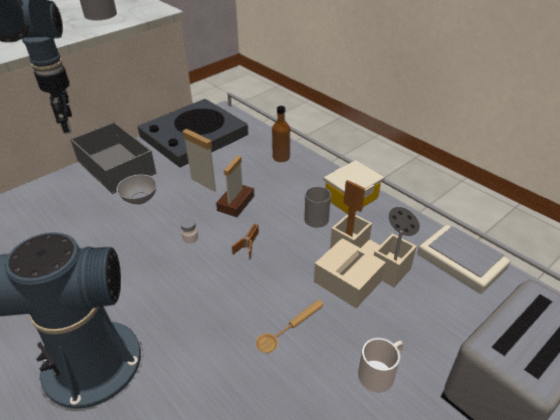

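View pics/top0.png

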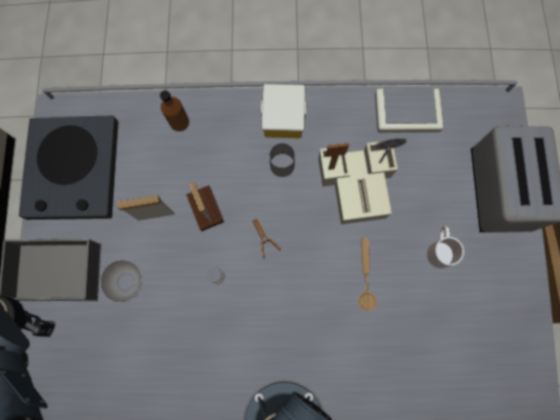

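Run:
```python
import cv2
a=cv2.imread('pics/side0.png');b=cv2.imread('pics/top0.png')
cv2.imwrite('pics/side0z.png',cv2.resize(a[110:300,150:420],None,fx=2.9,fy=2.9,interpolation=3))
cv2.imwrite('pics/top0z.png',cv2.resize(b[140:300,110:400],None,fx=2.7,fy=2.7,interpolation=3))
```

```text
(no output)
```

View pics/side0z.png

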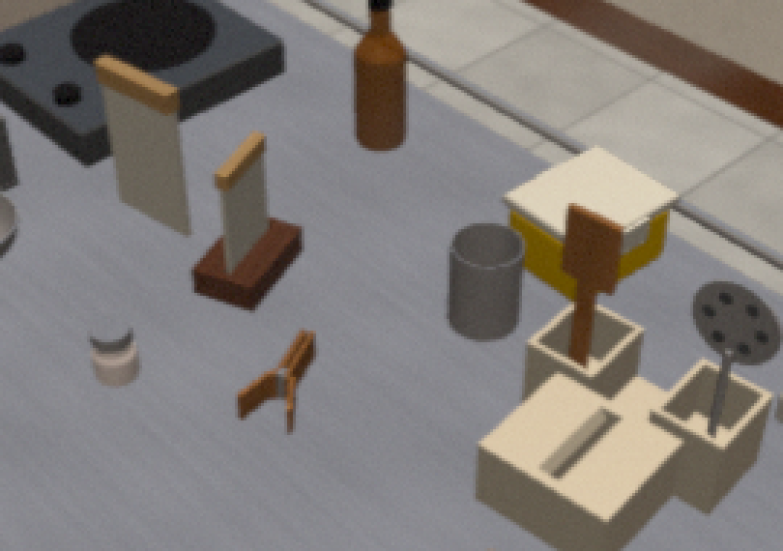

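View pics/top0z.png

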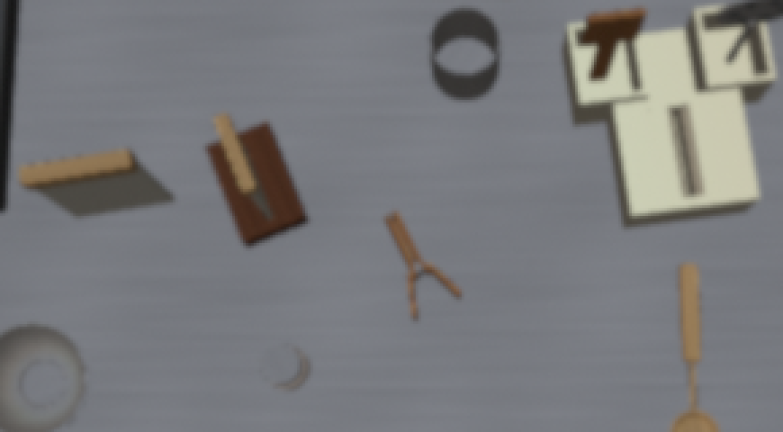

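Run:
```python
import cv2
b=cv2.imread('pics/top0.png');a=cv2.imread('pics/side0.png')
def c(im,x0,y0,w,h,f): return cv2.resize(im[y0:y0+h,x0:x0+w],None,fx=f,fy=f,interpolation=cv2.INTER_CUBIC)
cv2.imwrite('pics/z1.png',cv2.hconcat([c(b,180,175,50,60,8),c(b,245,210,50,60,8)]))
cv2.imwrite('pics/z2.png',c(b,315,135,90,90,6.5))
cv2.imwrite('pics/z3.png',c(a,205,145,65,72,8))
cv2.imwrite('pics/z4.png',c(a,305,200,110,110,5.4))
cv2.imwrite('pics/z5.png',c(a,225,215,45,50,10))
```

```text
(no output)
```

View pics/z1.png

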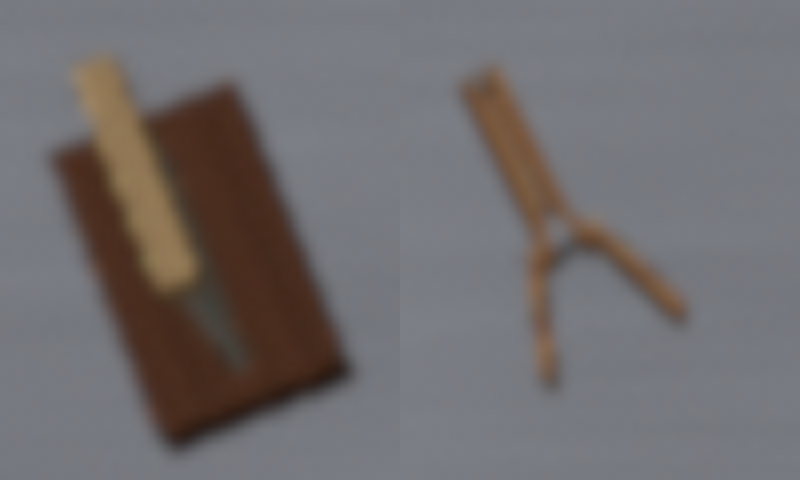

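View pics/z2.png

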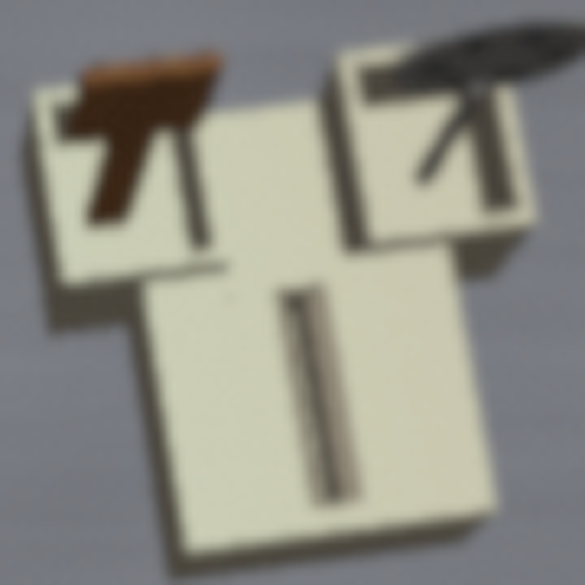

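View pics/z3.png

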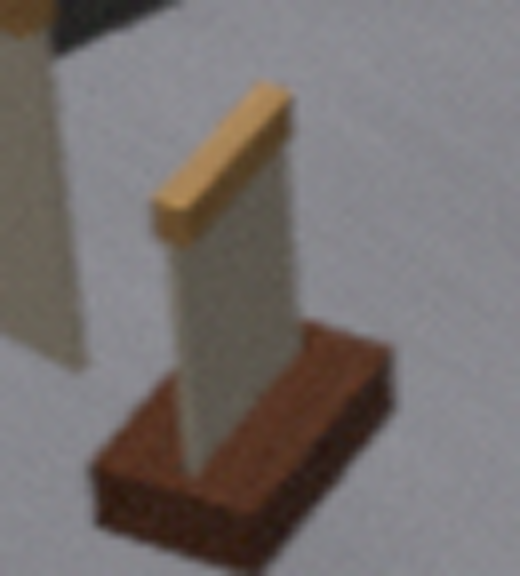

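View pics/z4.png

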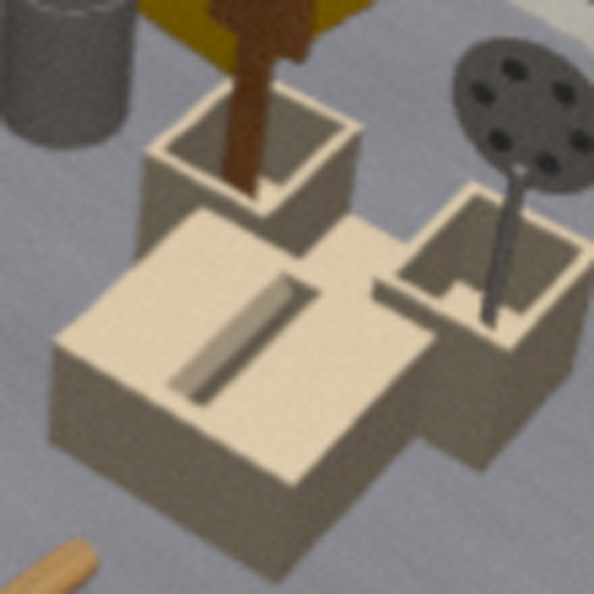

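View pics/z5.png

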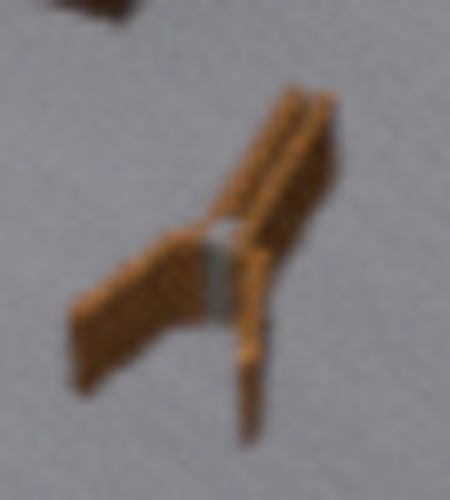

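```bash
cat > fit.py <<'E'
from h import *
from scipy.optimize import least_squares
P={n:manip.snapshot(n) for n in('side','top')}
def s(x0,y0,f,x,y): return ((x+.5)/f-.5+x0,(y+.5)/f-.5+y0)
def fit(obs,z0,x0,name):
    def res(q,o=obs):
        c,sn=np.cos(q[2]),np.sin(q[2]);r=[]
        for cam,uv,L in o:
            X=[q[0]+c*L[0]-sn*L[1],q[1]+sn*L[0]+c*L[1],z0+L[2]]
            r+=list(proj(P[cam],X)-uv)
        return np.array(r)
    for nm,o in(('both',obs),('side',[a for a in obs if a[0]=='side']),('top',[a for a in obs if a[0]=='top'])):
        S=least_squares(res,x0,args=(o,),loss='soft_l1');r=res(S.x,o).reshape(-1,2)
        print(name,nm,np.round(S.x,4),'px',np.round(np.hypot(*r.T),1))
t1=lambda x,y:s(180,175,8,x,y);t1b=lambda x,y:s(245,210,8,x-400,y);t2=lambda x,y:s(315,135,6.5,x,y)
s3=lambda x,y:s(205,145,8,x,y);s4=lambda x,y:s(305,200,5.4,x,y);s5=lambda x,y:s(225,215,10,x,y)
fit([('top',t2(185,555),(-.058,.065,.07)),('top',t2(495,512),(-.058,-.065,.07)),
 ('top',t2(280,293),(.047,.011,.07)),('top',t2(325,287),(.047,-.011,.07)),('top',t2(312,505),(-.047,.011,.07)),('top',t2(360,497),(-.047,-.011,.07)),
 ('side',s4(52,342),(-.058,.065,.07)),('side',s4(293,487),(-.058,-.065,.07)),('side',s4(437,335),(.058,-.065,.07)),
 ('side',s4(283,272),(.047,.011,.07)),('side',s4(322,290),(.047,-.011,.07)),('side',s4(168,385),(-.047,.011,.07)),('side',s4(205,407),(-.047,-.011,.07))],0,[.6,-.15,.1],'rack')
fit([('top',t1(73,65),(.04,.007,.15)),('top',t1(118,58),(.04,-.007,.15)),('top',t1(150,292),(-.04,.007,.15)),('top',t1(200,272),(-.04,-.007,.15)),
 ('side',s3(153,203),(-.04,.007,.15)),('side',s3(188,212),(-.04,-.007,.15)),('side',s3(293,97),(.04,-.007,.15)),('side',s3(265,82),(.04,.007,.15)),('side',s3(178,247),(-.04,-.007,.13)),('side',s3(290,140),(.04,-.007,.13))],0,[.55,.15,.3],'rail')
fit([('top',t1(50,155),(.055,.035,.032)),('top',t1(237,80),(.055,-.035,.032)),('top',t1(350,370),(-.055,-.035,.032)),
 ('side',s3(92,468),(-.055,.035,.032)),('side',s3(250,515),(-.055,-.035,.032)),('side',s3(393,345),(.055,-.035,.032))],0,[.55,.15,.3],'block')
fit([('top',t1b(462,90),(.062,.0115,.032)),('top',t1b(497,68),(.062,-.0115,.032)),('top',t1b(548,385),(-.043,.025,.032)),('top',t1b(683,318),(-.043,-.025,.032)),
 ('side',s5(73,310),(-.043,.025,.032)),('side',s5(247,355),(-.043,-.025,.032)),('side',s5(290,90),(.062,.0115,.032)),('side',s5(330,97),(.062,-.0115,.032))],0,[.45,.02,.3],'clip')
for z in (0,):
  for l in('tin_can','salt_jar','spoon','bowl','mug'):
    o=[(n,manip.pinpoint(l,P[n])) for n in P]
    print(l,[np.round(onz(P[n],r[0]['point'],0)[:2],3).tolist() for n,r in o if r])
E
python3 fit.py
```

```text
rack both [ 0.5907 -0.2249  0.115 ] px [0.2 0.4 0.9 0.2 1.1 1.4 0.8 0.8 0.3 0.6 0.4 0.6 0.2]
rack side [ 0.5894 -0.2254  0.1206] px [0.3 0.4 0.1 0.3 0.5 0.6 0.4]
rack top [ 0.5921 -0.225   0.11  ] px [0.6 0.1 0.9 0.4 0.6 0.9]
rail both [0.5762 0.2123 0.3664] px [0.8 0.5 1.2 1.3 1.  0.9 1.3 0.5 1.5 1.6]
rail side [0.5736 0.2106 0.3836] px [0.6 0.6 0.6 0.6 1.8 1. ]
rail top [0.5781 0.2126 0.3554] px [0.1 1.1 0.7 0.8]
block both [0.5748 0.2114 0.3767] px [0.4 0.5 0.2 0.9 0.5 0.5]
block side [0.5733 0.2111 0.3916] px [0.7 0.6 0.1]
block top [0.5755 0.2114 0.3726] px [0.1 0.3 0.4]
clip both [0.4826 0.0452 0.4522] px [1.7 1.6 0.2 0.2 0.2 0.6 1.7 2.4]
clip side [0.4827 0.0453 0.4569] px [0.2 0.6 1.8 2.3]
clip top [0.4826 0.0451 0.4481] px [1.6 1.7 0.2 0.2]
tin_can [[0.711, -0.0], [0.706, -0.01]]
salt_jar [[0.38, 0.155], [0.383, 0.186]]
spoon [[0.384, -0.229], [0.397, -0.23]]
bowl [[0.378, 0.429], [0.372, 0.432]]
mug [[0.435, -0.444], [0.433, -0.436]]
```

```bash
cat > mv.py <<'E'
from h import *
from scipy.spatial.transform import Rotation as R
# plan: python mv.py x y z yawdeg(of tool y, tool down)
import sys
def rel(x,y,z,yaw):
    s=manip.sense();p=np.array(s['tcp_pos']);r=R.from_quat(s['tool_rot'])
    a=np.radians(yaw);Y=np.array([np.cos(a),np.sin(a),0]);Z=np.array([0,0,-1.]);X=np.cross(Y,Z)
    t=R.from_matrix(np.c_[X,Y,Z])
    t2=R.from_matrix(np.c_[-X,-Y,Z])
    print('tcp',np.round(p,4),'gap',round(s['finger_gap'],3),'t',round(s['t'],2),'F',np.round(s['force'],1),'q',np.round(s['q'],2))
    print('shift in tool axes',np.round(r.inv().apply(np.array([x,y,z])-p),4))
    print('turn',np.round((r.inv()*t).as_rotvec(degrees=True),2),'alt',np.round((r.inv()*t2).as_rotvec(degrees=True),2))
if __name__=='__main__': rel(*map(float,sys.argv[1:]))
E
python3 - <<'E'
from h import *
a=snap('side');b=snap('top')
print(tri([ray(a,(193.5,138.8)),ray(b,(138.2,202.0))]))
print(tri([ray(a,(231.8,166.9)),ray(b,(138.2,202.0))]))
for uv in((159,196),(160,200)):print(onz(b,uv,.2))
print(onz(b,(174,214),0), manip.tips_ahead)
E
python3 mv.py .5755 .2115 .28 111.3
```

```text
(array([0.55413087, 0.35832327, 0.17067184]), [np.float64(0.00606482986538959), np.float64(0.006064829865389295)])
(array([0.63625683, 0.3802302 , 0.0094128 ]), [np.float64(0.04500714222831592), np.float64(0.045007142228315984)])
[0.56660771 0.29563593 0.2       ]
[0.55650611 0.29274744 0.2       ]
[0.56432823 0.30310762 0.        ] 0.025
tcp [0.2756 0.5609 0.2563] gap 1.005 t 2.2 F [ 0.2 -0.3  0.5] q [ 0.94  0.53  1.43  0.    1.18 -0.18]
shift in tool axes [-0.4232 -0.1813 -0.0237]
turn [ -0.    -0.   -47.47] alt [ -0.     0.   132.53]
```

Call:
play_rows --steps '[[[0,0,-0.012,0,0,-9.5],[0,0,-0.012,0,0,-9.5],[0,0,-0.012,0,0,-9.5],[0,0,-0.012,0,0,-9.5],[0,0,-0.012,0,0,-9.5]]]' --fingers 0.55 --squeeze 40

```text
t: 2.82
tcp_pos: [0.2756, 0.5609, 0.3167]
tool_rot: [-0.188, 0.982, 0.0, -0.0]
force: [-0.4, 0.0, 0.1]
finger_gap: 0.548
```

```bash
python3 mv.py .5755 .2115 .3 111.3
```

```text
tcp [0.2756 0.5609 0.3167] gap 0.548 t 2.83 F [-0.4  0.   0.1] q [ 0.94  0.47  1.36  0.    1.31 -1.01]
shift in tool axes [-0.1499 -0.4354  0.0167]
turn [ 0.   -0.    0.34] alt [   0.      0.   -179.66]
```

Call:
play_rows --steps '[[[-0.015,-0.0435,0,0,0,0],[-0.015,-0.0435,0,0,0,0],[-0.015,-0.0435,0,0,0,0],[-0.015,-0.0435,0,0,0,0],[-0.015,-0.0435,0,0,0,0],[-0.015,-0.0435,0,0,0,0],[-0.015,-0.0435,0,0,0,0],[-0.015,-0.0435,0,0,0,0],[-0.015,-0.0435,0,0,0,0],[-0.015,-0.0435,0.015,0,0,0]]]'

```text
t: 4.08
tcp_pos: [0.5753, 0.2092, 0.3026]
tool_rot: [-0.185, 0.983, 0.0, 0.002]
force: [0.4, 0.6, 0.8]
finger_gap: 0.549
```

Call:
play_rows --steps '[[[0,0,0.03,0,0,0.3],[0,0,0.03,0,0,0],[0,0,0.01,0,0,0],[0,0,0,0,0,0]]]'

```text
t: 4.58
tcp_pos: [0.5735, 0.2104, 0.2311]
tool_rot: [-0.183, 0.983, -0.0, -0.0]
force: [0.3, 0.5, -0.5]
finger_gap: 0.552
```

```bash
python3 - <<'E'
from h import *
a=snap('side','s1.png');b=snap('top','t1.png')
A=cv2.imread('pics/s1.png');B=cv2.imread('pics/t1.png')
cv2.imwrite('pics/m1.png',cv2.hconcat([cv2.resize(A[80:230,160:300],(560,600)[:2],interpolation=2)[:600,:400],cv2.resize(B[150:250,150:250],(400,600),interpolation=2)]))
E
python3 mv.py .5755 .2115 .146 111.3
```

```text
tcp [0.5743 0.2106 0.2325] gap 0.552 t 4.67 F [-0.3 -0.2  0.6] q [ 0.17  0.54  1.49  0.    1.11 -1.77]
shift in tool axes [-0.0012  0.0004  0.0866]
turn [-0.03  0.13 -0.25] alt [2.1000e-01 4.0000e-02 1.7975e+02]
```

View pics/m1.png

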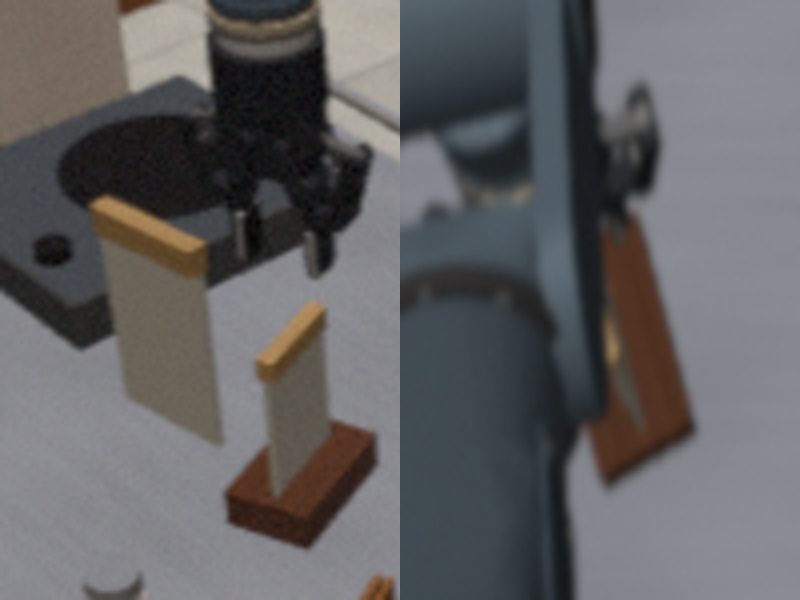

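Call:
play_rows --steps '[[[-0.001,0,0.025,0,0,0],[0,0,0.025,0,0,0],[0,0,0.02,0,0,0],[0,0,0.016,0,0,0],[0,0,0,0,0,0]]]'

```text
t: 5.3
tcp_pos: [0.5742, 0.2107, 0.1449]
tool_rot: [-0.183, 0.983, 0.0, -0.001]
force: [0.6, 0.4, 0.6]
finger_gap: 0.546
```

Call:
play_rows --steps '[[[0,0,0,0,0,0],[0,0,0,0,0,0],[0,0,0,0,0,0],[0,0,0,0,0,0],[0,0,0,0,0,0],[0,0,0,0,0,0]]]' --fingers 0

```text
t: 6.05
tcp_pos: [0.5753, 0.2109, 0.1465]
tool_rot: [-0.182, 0.983, 0.0, 0.001]
force: [0.0, 0.1, 5.8]
finger_gap: 0.156
```

```bash
python3 - <<'E'
from h import *
a=snap('side','s2.png')
A=cv2.imread('pics/s2.png')
cv2.imwrite('pics/m2.png',cv2.resize(A[100:230,170:300],(600,600),interpolation=2))
E
python3 mv.py .5755 .2115 .28 111.3
```

```text
tcp [0.5752 0.2109 0.1465] gap 0.155 t 6.1 F [-0.5  0.2  6.8] q [ 0.17  0.65  1.56  0.    0.93 -1.77]
shift in tool axes [-0.0008  0.0004 -0.1335]
turn [-0.01  0.13 -0.28] alt [2.0000e-01 1.0000e-02 1.7972e+02]
```

View pics/m2.png

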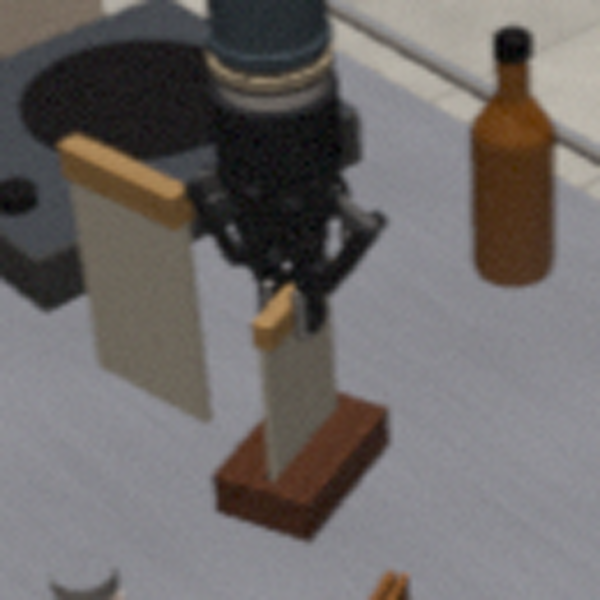

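Call:
play_rows --steps '[[[0,0,-0.01,0,0,0],[0,0,-0.015,0,0,0],[0,0,-0.015,0,0,0],[0,0,-0.02,0,0,0],[0,0,-0.02,0,0,0],[0,0,-0.02,0,0,0],[0,0,-0.02,0,0,0],[0,0,-0.02,0,0,0],[0,0,-0.01,0,0,0],[0,0,0,0,0,0]]]'

```text
t: 7.35
tcp_pos: [0.5748, 0.2107, 0.2964]
tool_rot: [-0.182, 0.983, -0.0, 0.001]
force: [-0.7, 0.6, -0.9]
finger_gap: 0.155
```

```bash
python3 - <<'E'
from h import *
a=snap('side','s3.png')
A=cv2.imread('pics/s3.png')
cv2.imwrite('pics/m3.png',cv2.resize(A[40:230,150:320],(680,600),interpolation=2))
E
python3 mv.py .5907 -.2249 .295 96.6
```

```text
tcp [0.5743 0.2106 0.2954] gap 0.153 t 7.4 F [-0.3 -0.7 -1.6] q [ 0.17  0.47  1.42 -0.    1.25 -1.77]
shift in tool axes [ 1.409e-01 -4.124e-01  4.000e-04]
turn [-0.    0.   14.43] alt [-0.0000e+00 -1.0000e-02 -1.6557e+02]
```

View pics/m3.png

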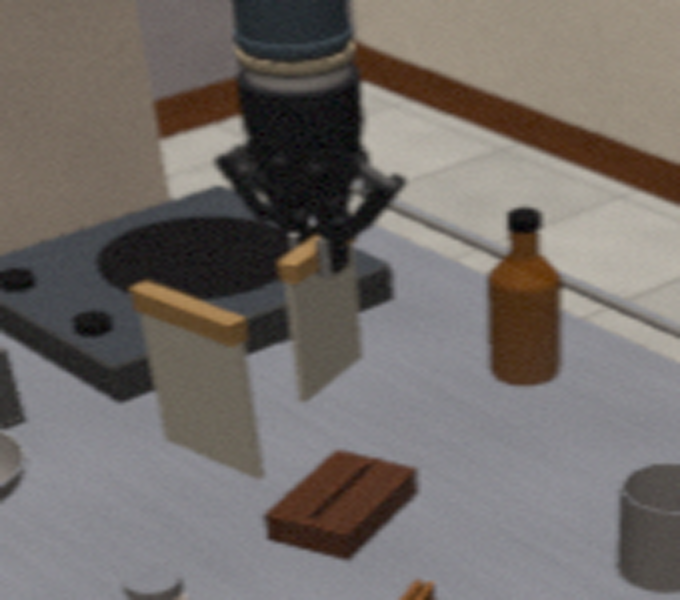

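Call:
play_rows --steps '[[[0.0141,-0.0412,0,0,0,0],[0.0141,-0.0412,0,0,0,0],[0.0141,-0.0412,0,0,0,0],[0.0141,-0.0412,0,0,0,0],[0.0141,-0.0412,0,0,0,0],[0.0141,-0.0412,0,0,0,0],[0.0141,-0.0412,0,0,0,0],[0.0141,-0.0412,0,0,0,0],[0.0141,-0.0412,0,0,0,7.2],[0,0,0,0,0,0]]]'

```text
t: 8.65
tcp_pos: [0.5887, -0.1842, 0.2939]
tool_rot: [-0.118, 0.993, 0.0, -0.001]
force: [-0.7, -0.5, -0.9]
finger_gap: 0.157
```

```bash
python3 mv.py .5907 -.2249 .25 96.6
```

```text
tcp [ 0.5887 -0.1842  0.2939] gap 0.157 t 8.65 F [-0.7 -0.5 -0.9] q [-0.48  0.48  1.41 -0.    1.25 -2.29]
shift in tool axes [ 0.0076 -0.04    0.0439]
turn [ 0.01 -0.08  6.97] alt [ 1.3000e-01  2.0000e-02 -1.7303e+02]
```

Call:
play_rows --steps '[[[0.0076,-0.04,0,0,0,0],[0,0,0.02,0,0,7],[0,0,0.024,0,0,0],[0,0,0,0,0,0]]]'

```text
t: 9.15
tcp_pos: [0.5895, -0.2197, 0.2485]
tool_rot: [-0.06, 0.998, 0.002, -0.003]
force: [-0.9, 0.2, -1.3]
finger_gap: 0.159
```

```bash
python3 mv.py .5907 -.2249 .17 96.6
python3 - <<'E'
from h import *
a=snap('side','s4.png');b=snap('top','t4.png')
A=cv2.imread('pics/s4.png');B=cv2.imread('pics/t4.png')
cv2.imwrite('pics/m4.png',cv2.resize(A[150:310,270:430],(600,600),interpolation=2))
cv2.imwrite('pics/m4t.png',cv2.resize(B[130:240,310:420],(600,600),interpolation=2))
E
```

```text
tcp [ 0.5895 -0.2197  0.2485] gap 0.159 t 9.15 F [-0.9  0.2 -1.3] q [-0.53  0.54  1.42  0.    1.18 -2.23]
shift in tool axes [-0.001  -0.0057  0.0784]
turn [ 0.27 -0.32  0.3 ] alt [   0.51    0.43 -179.7 ]
```

View pics/m4.png

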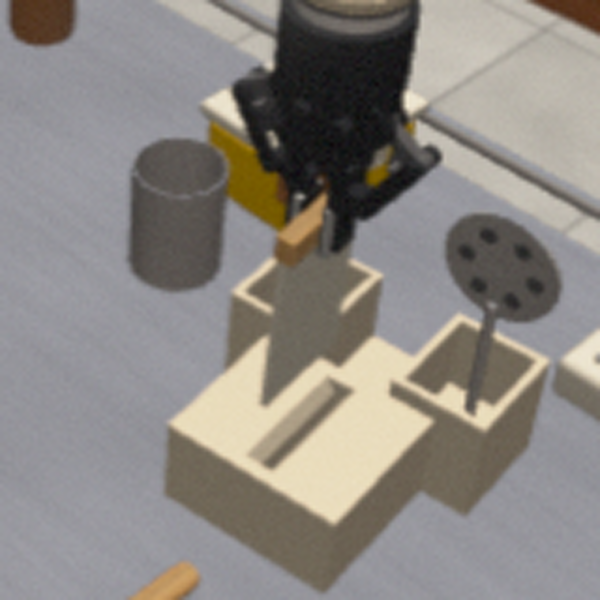

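View pics/m4t.png

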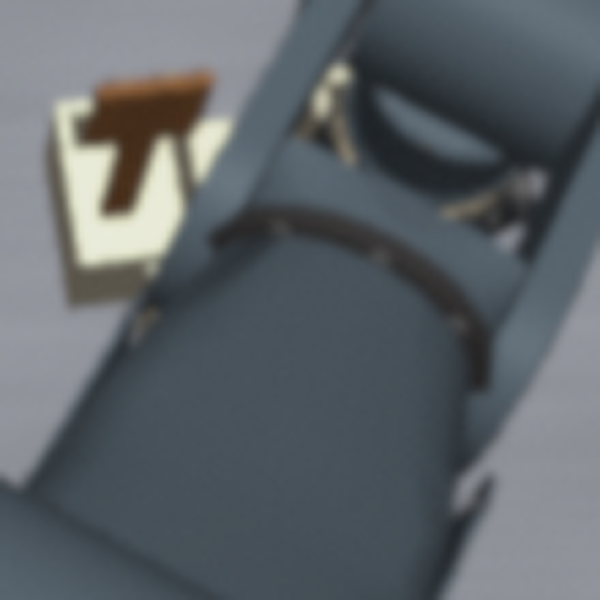

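Call:
play_rows --steps '[[[0,0,0,0,0,0],[0,0,0,0,0,0]]]'

```text
t: 9.5
tcp_pos: [0.5918, -0.2217, 0.2524]
tool_rot: [-0.06, 0.998, -0.001, 0.001]
force: [-0.2, -0.3, -1.2]
finger_gap: 0.156
```

```bash
python3 mv.py .5907 -.2249 .17 96.6
python3 - <<'E'
from h import *
from scipy.spatial.transform import Rotation as R
a=snap('side','s5.png');s=manip.sense();p=s['tcp_pos'];r=R.from_quat(s['tool_rot']).as_matrix()
A=cv2.imread('pics/s5.png');x0,y0,f=300,170,6
B=cv2.resize(A[y0:y0+100,x0:x0+100],None,fx=f,fy=f,interpolation=2)
def d(X,c):
    u=proj(a,X);cv2.circle(B,tuple(int(round(v)) for v in ((u[0]-x0+.5)*f-.5,(u[1]-y0+.5)*f-.5)),3,c,-1)
for sx in(-1,1):
  for sy in(-1,1):
    # rail box in tool frame; rail centre 6.5mm ahead
    for z,t in((.0065+.13,.0025),(.0065+.01,.007),(.0065-.01,.007)):
        d(p+r@np.array([sx*.04,sy*t,z]),(0,0,255))
    c,sn=np.cos(.115),np.sin(.115);X=np.array([.5907+c*sx*.047-sn*sy*.011,-.2249+sn*sx*.047+c*sy*.011,.07]);d(X,(255,0,0))
cv2.imwrite('pics/m5.png',B)
E
```

```text
tcp [ 0.5918 -0.2217  0.2524] gap 0.156 t 9.5 F [-0.2 -0.3 -1.2] q [-0.54  0.54  1.42  0.    1.18 -2.23]
shift in tool axes [ 0.0016 -0.003   0.0824]
turn [-0.07  0.09  0.25] alt [-1.4000e-01 -1.0000e-01 -1.7975e+02]
```

View pics/m5.png

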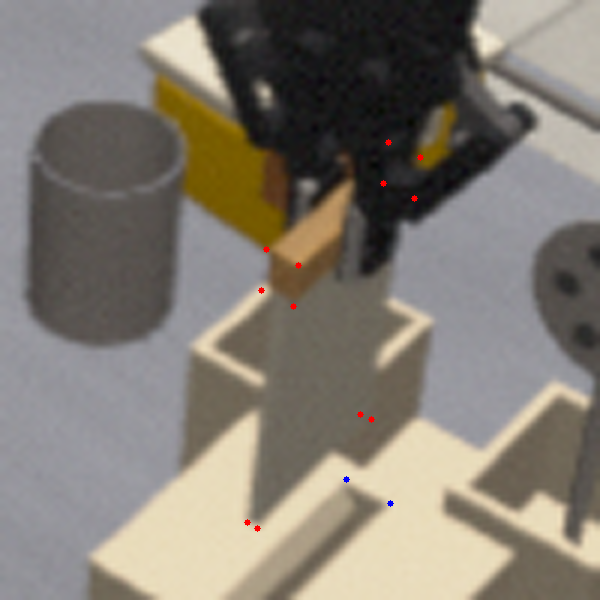

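Call:
play_rows --steps '[[[0.0016,-0.003,0,0,0,0.25],[0,0,0.015,0,0,0],[0,0,0.015,0,0,0],[0,0,0.01,0,0,0],[0,0,0,0,0,0],[0,0,0,0,0,0]]]'

```text
t: 10.3
tcp_pos: [0.5903, -0.2249, 0.2114]
tool_rot: [-0.057, 0.998, -0.0, 0.0]
force: [-0.2, -0.5, -0.2]
finger_gap: 0.155
```

```bash
python3 mv.py .5907 -.2249 .17 96.6
```

```text
tcp [ 0.5903 -0.2249  0.2114] gap 0.155 t 10.3 F [-0.2 -0.5 -0.2] q [-0.54  0.59  1.46  0.    1.1  -2.23]
shift in tool axes [-0.0004  0.      0.0414]
turn [-0.01  0.02 -0.02] alt [3.0000e-02 2.0000e-02 1.7998e+02]
```

Call:
play_rows --steps '[[[0,0,0.006,0,0,0],[0,0,0.006,0,0,0],[0,0,0.006,0,0,0],[0,0,0.006,0,0,0]]]'

```text
t: 10.8
tcp_pos: [0.59, -0.2248, 0.1868]
tool_rot: [-0.057, 0.998, 0.0, -0.0]
force: [0.4, -0.1, -1.0]
finger_gap: 0.154
```

Call:
play_rows --steps '[[[0,0,0.006,0,0,0],[0,0,0.006,0,0,0],[0,0,0.004,0,0,0],[0,0,0,0,0,0]]]'

```text
t: 11.3
tcp_pos: [0.5899, -0.2248, 0.1709]
tool_rot: [-0.057, 0.998, 0.0, -0.0]
force: [-0.3, 0.3, 0.1]
finger_gap: 0.153
```

```bash
python3 mv.py .5907 -.2249 .1615 96.6
python3 - <<'E'
from h import *
a=snap('side','s6.png')
A=cv2.imread('pics/s6.png')
cv2.imwrite('pics/m6.png',cv2.resize(A[170:300,290:420],(600,600),interpolation=2))
E
```

```text
tcp [ 0.5899 -0.2248  0.1709] gap 0.153 t 11.3 F [-0.3  0.3  0.1] q [-0.54  0.64  1.49 -0.    1.01 -2.23]
shift in tool axes [-0.0008 -0.0002  0.0094]
turn [ 0.03 -0.04 -0.02] alt [-6.0000e-02 -4.0000e-02  1.7998e+02]
```

View pics/m6.png

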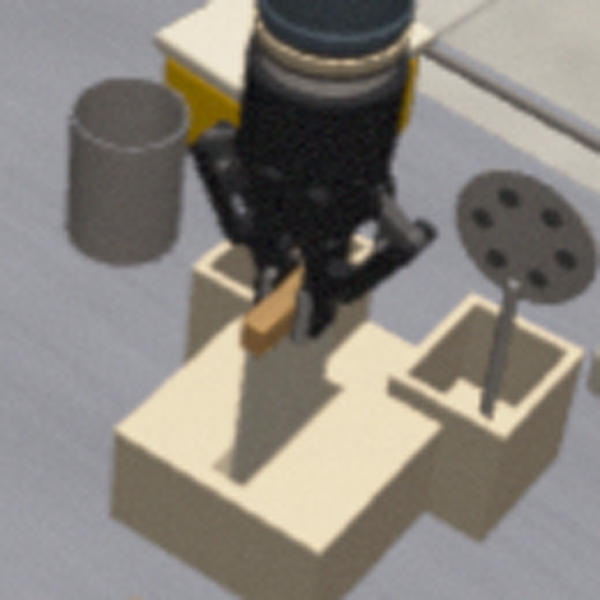

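Call:
play_rows --steps '[[[0,0,0.004,0,0,0],[0,0,0.004,0,0,0],[0,0,0.002,0,0,0],[0,0,0,0,0,0],[0,0,0,0,0,0]]]'

```text
t: 11.98
tcp_pos: [0.59, -0.2249, 0.1616]
tool_rot: [-0.057, 0.998, -0.0, 0.0]
force: [-0.9, 0.1, 2.5]
finger_gap: 0.155
```

Call:
play_rows --steps '[[[0,0,0.0015,0,0,0],[0,0,0,0,0,0],[0,0,0,0,0,0]]]'

```text
t: 12.35
tcp_pos: [0.5902, -0.2251, 0.1615]
tool_rot: [-0.057, 0.998, -0.0, 0.0]
force: [-2.5, 0.1, 10.0]
finger_gap: 0.158
```

Call:
play_rows --steps '[[[0,0,-0.001,0,0,0],[0,0,0,0,0,0]]]'

```text
t: 12.6
tcp_pos: [0.5901, -0.225, 0.1615]
tool_rot: [-0.057, 0.998, -0.0, 0.0]
force: [-1.7, 1.2, 6.5]
finger_gap: 0.154
```

Call:
play_rows --steps '[[[0,0,0,0,0,0],[0,0,0,0,0,0],[0,0,0,0,0,0],[0,0,0,0,0,0],[0,0,0,0,0,0]]]' --fingers 0.5

```text
t: 13.22
tcp_pos: [0.5901, -0.2248, 0.1607]
tool_rot: [-0.057, 0.998, 0.0, -0.0]
force: [1.0, 0.6, -1.1]
finger_gap: 0.501
```

Call:
play_rows --steps '[[[0,0,-0.01,0,0,0],[0,0,-0.02,0,0,0],[0,0,-0.03,0,0,0],[0,0,-0.04,0,0,0],[0,0,-0.03,0,0,0],[0,0,0,0,0,0]]]'

```text
t: 13.98
tcp_pos: [0.5916, -0.2257, 0.2947]
tool_rot: [-0.057, 0.998, -0.002, 0.003]
force: [-0.0, -0.1, -0.1]
finger_gap: 0.497
```

```bash
python3 mv.py .4826 .0452 .2 25.9
python3 - <<'E'
from h import *
a=snap('side','s7.png')
A=cv2.imread('pics/s7.png')
cv2.imwrite('pics/m7.png',cv2.resize(A[150:320,220:430],(790,640)[:2],interpolation=2)[:600])
E
```

```text
tcp [ 0.5916 -0.2257  0.2947] gap 0.497 t 13.97 F [-0.  -0.1 -0.1] q [-0.54  0.5   1.37 -0.    1.26 -2.23]
shift in tool axes [0.0778 0.282  0.0929]
turn [-2.000e-02  4.800e-01  7.069e+01] alt [-5.2000e-01 -2.0000e-02 -1.0931e+02]
```

View pics/m7.png

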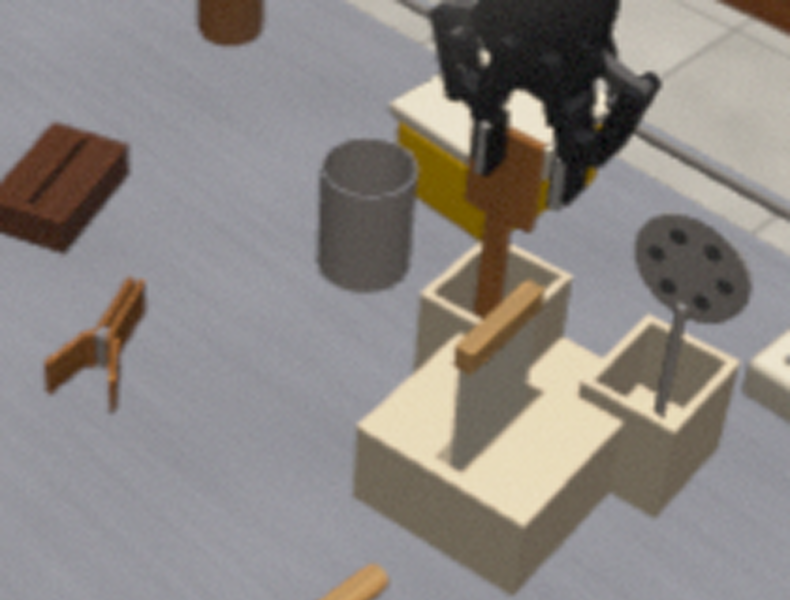

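```bash
cat > cf.py <<'E'
from h import *
from scipy.optimize import least_squares
P={n:manip.snapshot(n) for n in('side','top')}
def s(x0,y0,f,x,y): return np.array(((x+.5)/f-.5+x0,(y+.5)/f-.5+y0))
t=lambda x,y:s(245,210,8,x-400,y);s5=lambda x,y:s(225,215,10,x,y)
o=[('top',t(462,90),'j',1),('top',t(497,68),'j',-1),('top',t(548,385),'h',1),('top',t(683,318),'h',-1),('side',s5(73,310),'h',1),('side',s5(247,355),'h',-1),('side',s5(290,90),'j',1),('side',s5(330,97),'j',-1)]
def f(q):
    r=[];c,n=np.cos(q[2]),np.sin(q[2])
    for cam,uv,k,sg in o:
        L=(.062,sg*q[3]) if k=='j' else (-.043,sg*q[4])
        r+=list(proj(P[cam],[q[0]+c*L[0]-n*L[1],q[1]+n*L[0]+c*L[1],.032])-uv)
    return np.array(r)
S=least_squares(f,[.48,.045,.45,.008,.026]);print(np.round(S.x,4),np.round(S.fun,1))
for k in('side','top'):
    for l in('clip_pivot',):
        for r in manip.pinpoint(l,P[k])[:2]:print(k,l,np.round(onz(P[k],r['point'],.016),4),round(r['score'],2))
# rail home: detect
E
python3 cf.py;  python3 mv.py .4502 .0295 .15 115.9
```

```text
[0.4823 0.0453 0.4581 0.0066 0.0254] [-0.1 -0.1 -0.2  0.5  0.1  0.  -0.  -0.1 -0.2  0.3 -0.2  0.6  0.3 -0.8
  0.6 -0.4]
side clip_pivot [0.4829 0.041  0.016 ] 0.58
side clip_pivot [ 0.6877 -0.0133  0.016 ] 0.45
tcp [ 0.5893 -0.2244  0.2893] gap 0.502 t 14.22 F [-0.6 -0.5  0.2] q [-0.54  0.5   1.38 -0.    1.26 -2.23]
shift in tool axes [0.1087 0.2679 0.1401]
turn [  0.13  -0.13 -19.33] alt [ -0.18  -0.19 160.67]
```

Run:
```python
from h import *
a=snap('side')
c,n=np.cos(np.radians(96.6)),np.sin(np.radians(96.6))
for p,hw,uv in(((.5918,-.2217,.2524),.0115,(362,216.3)),((.5916,-.2257,.2947),.0255,(370.3,204.5))):
    for d in(.012,.018,.025,.031,.038):
        print(d,[np.round(proj(a,[p[0]-c*hw-sx*.011*n,p[1]-n*hw+sx*.011*c,p[2]-d]),1).tolist() for sx in(1,-1)],uv)
```

```text
0.012 [[357.8, 213.2], [363.4, 208.2]] (362, 216.3)
0.018 [[357.6, 215.2], [363.1, 210.3]] (362, 216.3)
0.025 [[357.2, 217.6], [362.8, 212.6]] (362, 216.3)
0.031 [[357.0, 219.6], [362.5, 214.6]] (362, 216.3)
0.038 [[356.7, 221.9], [362.2, 216.9]] (362, 216.3)
0.012 [[366.7, 202.0], [372.4, 197.0]] (370.3, 204.5)
0.018 [[366.4, 204.2], [372.1, 199.2]] (370.3, 204.5)
0.025 [[366.0, 206.6], [371.7, 201.7]] (370.3, 204.5)
0.031 [[365.7, 208.8], [371.3, 203.8]] (370.3, 204.5)
0.038 [[365.4, 211.2], [371.0, 206.2]] (370.3, 204.5)
```

Run:
```python
import cv2
A=cv2.imread('pics/s5.png');B=cv2.imread('pics/s7.png')
cv2.imwrite('pics/m8.png',cv2.hconcat([cv2.resize(A[180:230,330:390],(400,333),interpolation=2),cv2.resize(B[165:215,330:390],(400,333),interpolation=2)]))
```

```text
(no output)
```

View pics/m8.png

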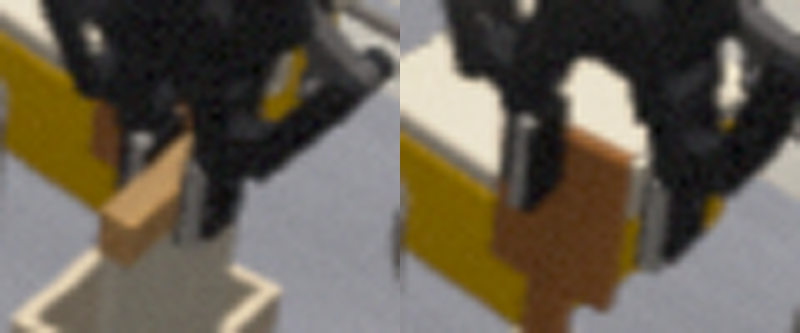

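Call:
play_rows --steps '[[[0.0136,0.0335,0,0,0,0],[0.0136,0.0335,0,0,0,0],[0.0136,0.0335,0.01,0,0,0],[0.0136,0.0335,0.02,0,0,0],[0.0136,0.0335,0.02,0,0,0],[0.0136,0.0335,0.02,0,0,0],[0.0136,0.0335,0.02,0,0,0],[0.0136,0.0335,0.02,0,0,0],[0,0,0.02,0,0,-9.8],[0,0,0.01,0,0,-9.8]]]' --fingers 1

```text
t: 15.52
tcp_pos: [0.4502, 0.0296, 0.1494]
tool_rot: [-0.23, 0.973, 0.001, -0.001]
force: [0.4, -0.3, 0.6]
finger_gap: 1.0
```

Call:
play_rows --steps '[[[0,0,0,0,0,0],[0,0,0,0,0,0]]]'

```text
t: 15.78
tcp_pos: [0.4514, 0.0288, 0.1508]
tool_rot: [-0.225, 0.974, 0.0, -0.0]
force: [-0.4, -0.0, 0.7]
finger_gap: 0.996
```

```bash
python3 mv.py .45 .0294 .03 116.25
python3 - <<'E'
from h import *
a=snap('side','s9.png')
A=cv2.imread('pics/s9.png')
cv2.imwrite('pics/m9.png',cv2.resize(A[160:290,180:310],(600,600),interpolation=2)[:600])
E
```

```text
tcp [0.4514 0.0288 0.1508] gap 0.996 t 15.78 F [-0.4 -0.   0.7] q [-0.18  0.48  1.96 -0.    0.7  -2.21]
shift in tool axes [0.001  0.0011 0.1208]
turn [ 0.   -0.   -0.22] alt [-1.0000e-02 -1.0000e-02  1.7978e+02]
```

View pics/m9.png

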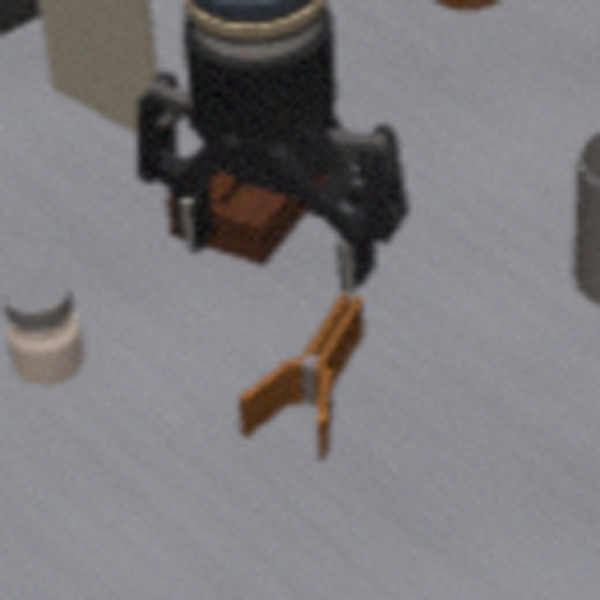

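Call:
play_rows --steps '[[[0.001,0.001,0.03,0,0,0],[0,0,0.03,0,0,0],[0,0,0.02,0,0,0],[0,0,0.01,0,0,0],[0,0,0,0,0,0],[0,0,0,0,0,0]]]'

```text
t: 16.58
tcp_pos: [0.4504, 0.0293, 0.0615]
tool_rot: [-0.226, 0.974, -0.0, 0.001]
force: [-0.3, 0.2, -0.5]
finger_gap: 0.998
```

```bash
python3 mv.py .45 .0294 .03 116.25
python3 - <<'E'
from h import *
a=snap('side','s10.png')
A=cv2.imread('pics/s10.png')
cv2.imwrite('pics/m10.png',cv2.resize(A[180:280,200:300],(600,600),interpolation=2)[:600])
E
```

```text
tcp [0.4504 0.0293 0.0615] gap 0.998 t 16.57 F [-0.3  0.2 -0.5] q [-0.18  0.67  2.01 -0.    0.46 -2.21]
shift in tool axes [0.0004 0.0003 0.0315]
turn [-0.05  0.07 -0.09] alt [1.0000e-01 8.0000e-02 1.7991e+02]
```

View pics/m10.png

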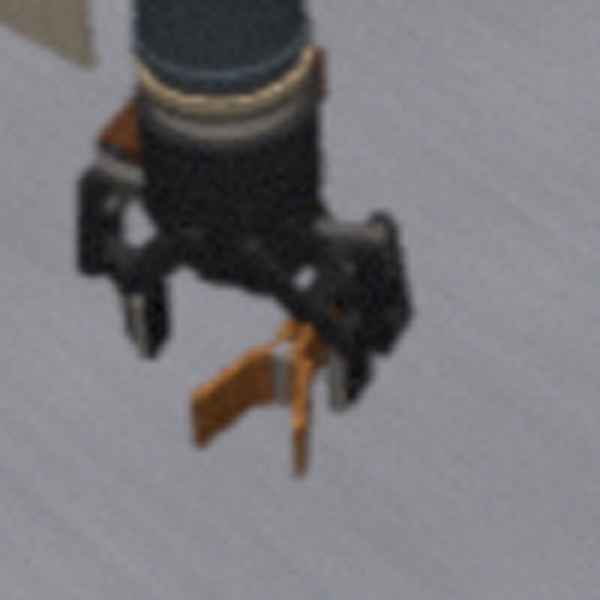

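Call:
play_rows --steps '[[[0,0,0.012,0,0,0],[0,0,0.01,0,0,0],[0,0,0.008,0,0,0],[0,0,0,0,0,0],[0,0,0,0,0,0]]]'

```text
t: 17.25
tcp_pos: [0.4498, 0.0294, 0.0307]
tool_rot: [-0.226, 0.974, 0.0, -0.0]
force: [0.2, 0.2, -0.2]
finger_gap: 0.999
```

```bash
python3 mv.py .45 .0294 .03 116.25
python3 - <<'E'
from h import *
a=snap('side','s11.png')
A=cv2.imread('pics/s11.png')
cv2.imwrite('pics/m11.png',cv2.resize(A[180:280,200:300],(600,600),interpolation=2)[:600])
E
```

```text
tcp [0.4498 0.0294 0.0307] gap 0.999 t 17.25 F [ 0.2  0.2 -0.2] q [-0.18  0.74  2.02 -0.    0.38 -2.21]
shift in tool axes [-0.0002 -0.0001  0.0007]
turn [ 0.01 -0.02 -0.07] alt [-3.0000e-02 -2.0000e-02  1.7993e+02]
```

View pics/m11.png

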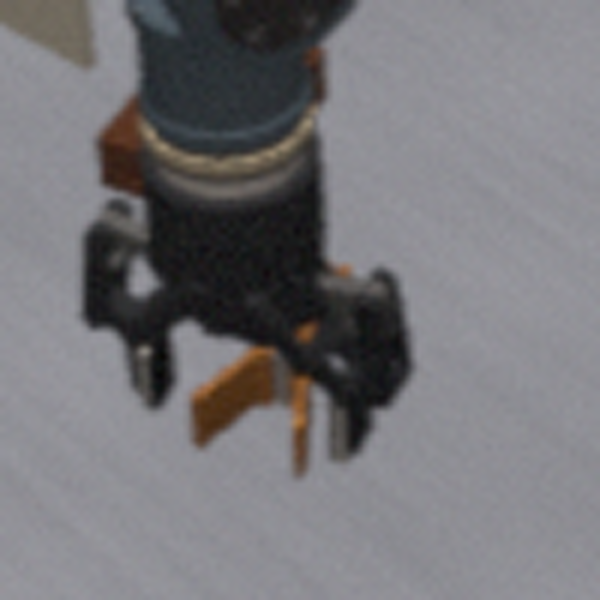

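Call:
play_rows --steps '[[[0,0,0,0,0,0],[0,0,0,0,0,0],[0,0,0,0,0,0],[0,0,0,0,0,0],[0,0,0,0,0,0],[0,0,0,0,0,0],[0,0,0,0,0,0],[0,0,0,0,0,0],[0,0,0,0,0,0],[0,0,0,0,0,0]]]' --fingers 0 --squeeze 50

```text
t: 18.55
tcp_pos: [0.4498, 0.0294, 0.032]
tool_rot: [-0.226, 0.974, -0.0, 0.0]
force: [-1.9, 0.3, 12.2]
finger_gap: 0.243
```

Run:
```python
from h import *
a=snap('side','s12.png');b=snap('top','t12.png')
A=cv2.imread('pics/s12.png');B=cv2.imread('pics/t12.png')
cv2.imwrite('pics/m12.png',cv2.hconcat([cv2.resize(A[180:280,200:300],(400,400),interpolation=2),cv2.resize(B[190:270,220:300],(400,400),interpolation=2)]))
```

```text
(no output)
```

View pics/m12.png

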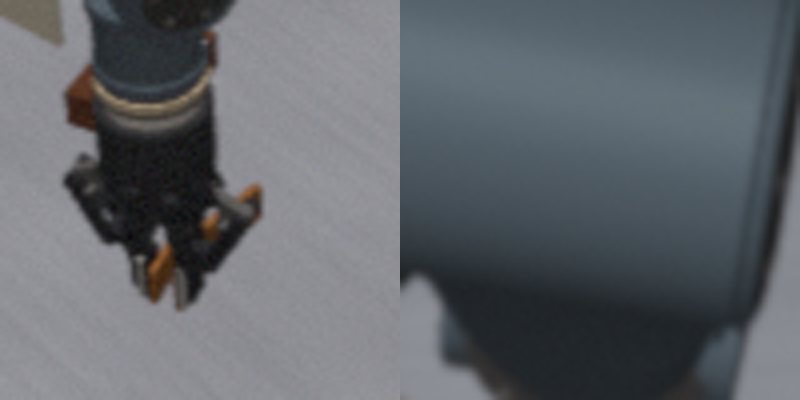

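Call:
play_rows --steps '[[[0,0,-0.01,0,0,0],[0,0,-0.02,0,0,0],[0,0,-0.03,0,0,0],[0,0,-0.03,0,0,0],[0,0,-0.03,0,0,0],[0,0,-0.03,0,0,0],[0,0,0,0,0,0],[0,0,0,0,0,0]]]'

```text
t: 19.65
tcp_pos: [0.4493, 0.0295, 0.1805]
tool_rot: [-0.226, 0.974, 0.0, -0.0]
force: [0.5, -0.5, -0.7]
finger_gap: 0.245
```

Run:
```python
from h import *
a=snap('side','s13.png')
A=cv2.imread('pics/s13.png')
cv2.imwrite('pics/m13.png',cv2.resize(A[130:250,190:310],(600,600),interpolation=2))
for l in('clip_pivot','jaw_left_tip','jaw_right_tip'):
    print(l,[(np.round(r['point'],1),round(r['score'],2)) for r in manip.pinpoint(l,a)[:2]])
```

```text
clip_pivot [(array([344.7, 280.6]), 0.58)]
jaw_left_tip []
jaw_right_tip [(array([262.9, 187.6]), 0.58)]
```

View pics/m13.png

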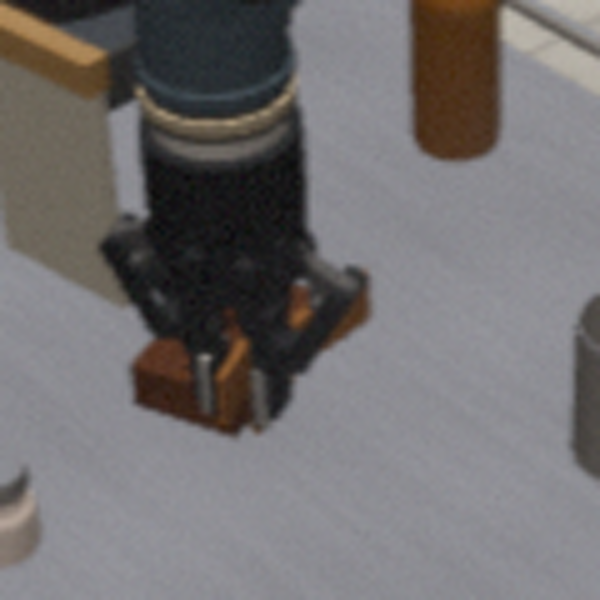

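```bash
python3 mv.py .392 -.2476 .18 96.6
```

```text
tcp [0.4492 0.0295 0.1798] gap 0.242 t 19.85 F [-0.4  0.5 -1. ] q [-0.18  0.42  1.94 -0.    0.78 -2.21]
shift in tool axes [ 1.736e-01 -2.234e-01 -1.000e-04]
turn [ 0.06 -0.13 19.57] alt [ 1.8000e-01  9.0000e-02 -1.6043e+02]
```

Call:
play_rows --steps '[[[0.0217,-0.0279,0,0,0,0],[0.0217,-0.0279,0,0,0,0],[0.0217,-0.0279,0,0,0,0],[0.0217,-0.0279,0,0,0,0],[0.0217,-0.0279,0,0,0,0],[0.0217,-0.0279,0,0,0,0],[0.0217,-0.0279,0,0,0,0],[0.0217,-0.0279,0,0,0,0],[0,0,0,0,0,9.8],[0,0,0,0,0,9.8]]]'

```text
t: 21.1
tcp_pos: [0.3921, -0.2479, 0.1799]
tool_rot: [-0.054, 0.999, 0.001, -0.001]
force: [-0.1, 0.2, -2.0]
finger_gap: 0.241
```

Call:
play_rows --steps '[[[0,0,-0.02,0,0,0],[0,0,0,0,0,0],[0,0,0,0,0,0]]]'

```text
t: 21.48
tcp_pos: [0.3923, -0.2472, 0.2001]
tool_rot: [-0.057, 0.998, 0.0, -0.0]
force: [-0.4, 0.0, -1.1]
finger_gap: 0.247
```

```bash
python3 mv.py .392 -.2476 .122 96.6
python3 - <<'E'
from h import *
a=snap('side','s14.png');b=snap('top','t14.png')
A=cv2.imread('pics/s14.png');B=cv2.imread('pics/t14.png')
cv2.imwrite('pics/m14.png',cv2.hconcat([cv2.resize(A[170:340,240:410],(400,400),interpolation=2),cv2.resize(B[160:300,300:440],(400,400),interpolation=2)]))
E
```

```text
tcp [ 0.3923 -0.2472  0.2001] gap 0.247 t 21.48 F [-0.4  0.  -1.1] q [-0.8   0.4   1.89 -0.    0.86 -2.49]
shift in tool axes [ 0.0003 -0.0004  0.0781]
turn [ 0.06 -0.05 -0.02] alt [-7.0000e-02 -9.0000e-02  1.7998e+02]
```

View pics/m14.png

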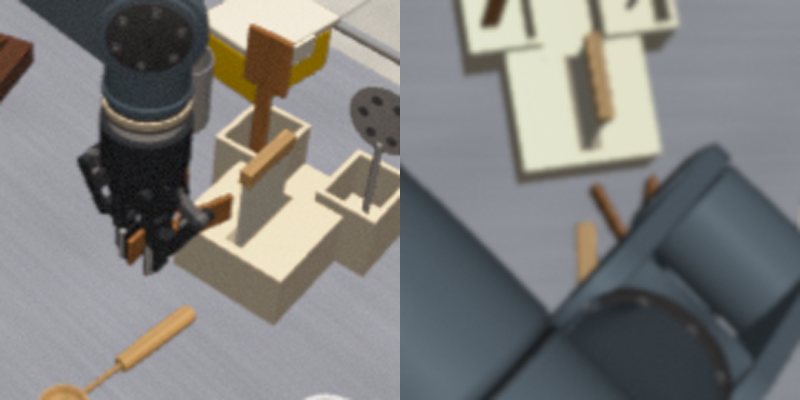

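```bash
cat > ov.py <<'E'
from h import *
import sys
tag=sys.argv[1]
from scipy.spatial.transform import Rotation as R
for n,(x0,y0,w,f) in (('top',(330,160,90,6.6)),('side',(int(sys.argv[2]),int(sys.argv[3]),90,6.6))):
    a=snap(n);s=manip.sense();p=s['tcp_pos'];r=R.from_quat(s['tool_rot']).as_matrix();fx,fy=-r[:,0],r[:,1]
    B=cv2.resize(a['img'][y0:y0+w,x0:x0+w,::-1],None,fx=f,fy=f,interpolation=2)
    def d(X,c):
        u=proj(a,X);cv2.circle(B,tuple(int(round(v)) for v in ((u[0]-x0+.5)*f-.5,(u[1]-y0+.5)*f-.5)),2,c,-1)
    for sg in(1,-1):
        for dz in (.0015,-.0305): d(p+fx*.092+fy*sg*.021+np.array([0,0,dz]),(0,0,255))
    c,q=np.cos(.115),np.sin(.115)
    for sx in(1,-1):
        for sy in(1,-1): d([.5904+c*sx*.04-q*sy*.007,-.2246+q*sx*.04+c*sy*.007,.165],(255,0,0))
    cv2.imwrite(f'pics/{tag}{n}.png',B)
E
python3 ov.py o1 300 180
```

```text
(no output)
```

View pics/o1top.png

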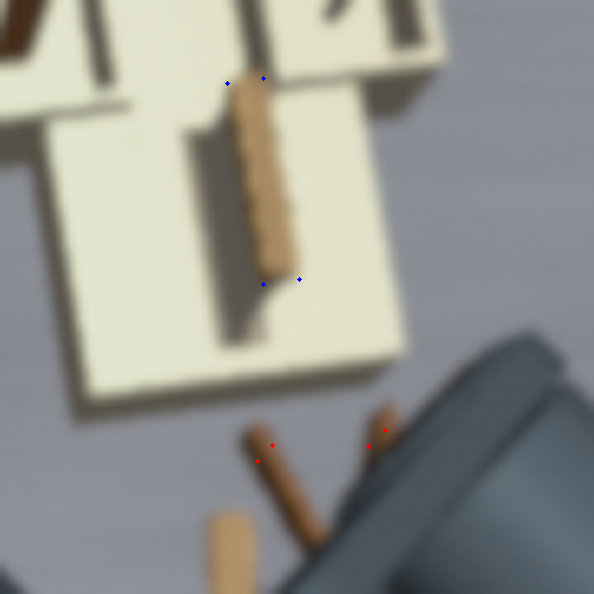

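View pics/o1side.png

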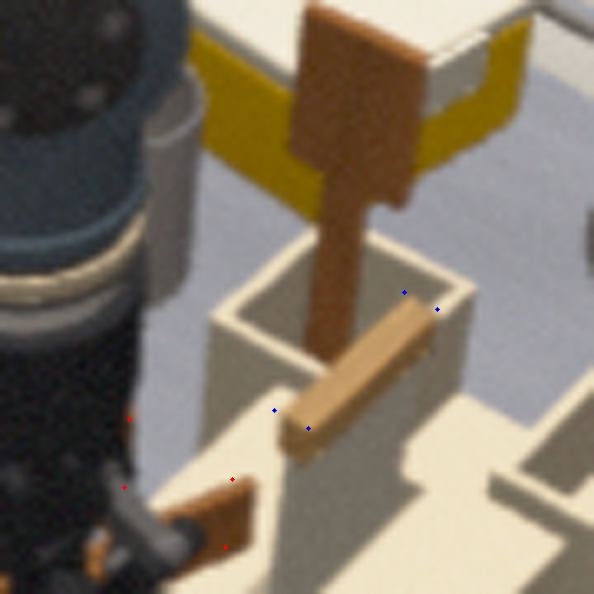

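Call:
play_rows --steps '[[[0,0,0.02,0,0,0],[0,0,0.02,0,0,0],[0,0,0.02,0,0,0],[0,0,0.016,0,0,0],[0,0,0,0,0,0],[0,0,0,0,0,0]]]'

```text
t: 22.42
tcp_pos: [0.3928, -0.2477, 0.1251]
tool_rot: [-0.057, 0.998, -0.0, 0.0]
force: [0.4, 0.4, -0.1]
finger_gap: 0.245
```

```bash
python3 mv.py .4772 -.2377 .124 96.6; python3 ov.py o2 300 190
```

```text
tcp [ 0.3928 -0.2477  0.1251] gap 0.245 t 22.43 F [ 0.4  0.4 -0.1] q [-0.8   0.54  1.95 -0.    0.65 -2.49]
shift in tool axes [-0.085   0.0002  0.0011]
turn [-0.02  0.02 -0.02] alt [2.0000e-02 3.0000e-02 1.7998e+02]
```

View pics/o2top.png

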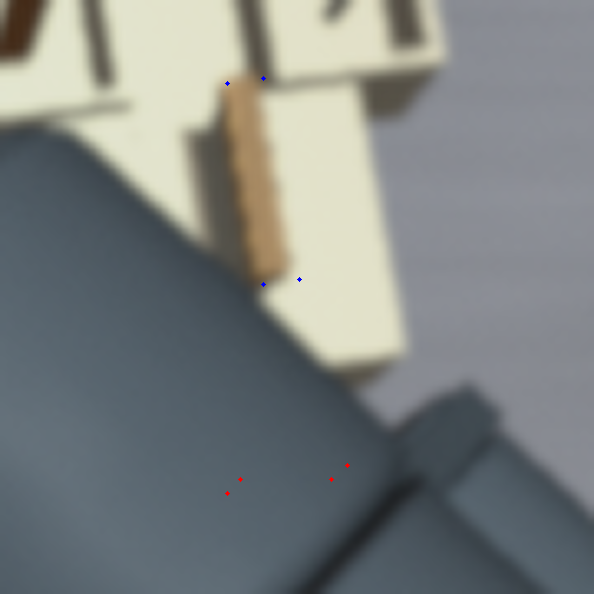

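View pics/o2side.png

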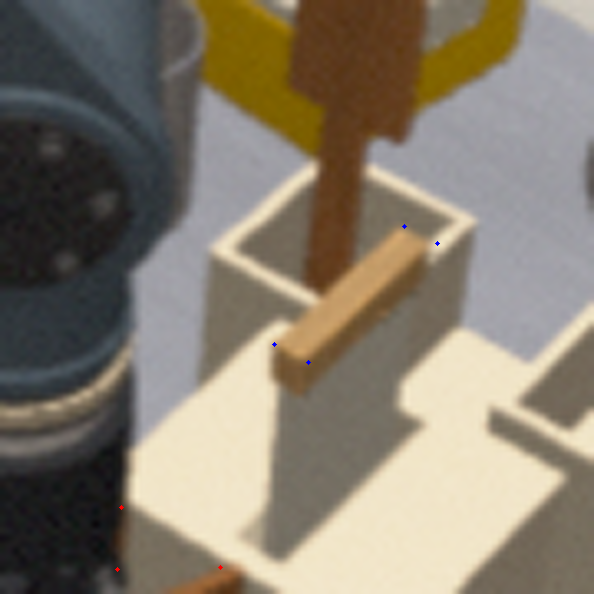

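Call:
play_rows --steps '[[[0,0,0,0,0,0],[0,0,0,0,0,0],[0,0,0,0,0,0],[0,0,0,0,0,0]]]'

```text
t: 23.02
tcp_pos: [0.3926, -0.2475, 0.1249]
tool_rot: [-0.057, 0.998, -0.0, 0.0]
force: [-1.2, -0.1, -1.7]
finger_gap: 0.242
```

```bash
python3 ov.py o3 300 190
python3 - <<'E'
import cv2
a=[cv2.imread(f) for f in('pics/side0.png','pics/s7.png','pics/s9.png','pics/s11.png','pics/s13.png','pics/s14.png')]
cv2.imwrite('pics/cmp.png',cv2.vconcat([cv2.hconcat([cv2.resize(i[200:270,310:380],(260,260),interpolation=2) for i in a[:3]]),cv2.hconcat([cv2.resize(i[200:270,310:380],(260,260),interpolation=2) for i in a[3:]])]))
E
```

```text
(no output)
```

View pics/cmp.png

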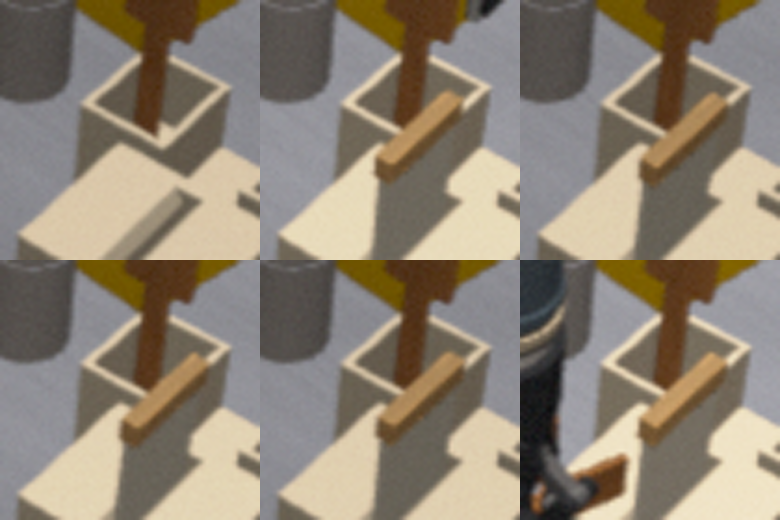

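View pics/o3top.png

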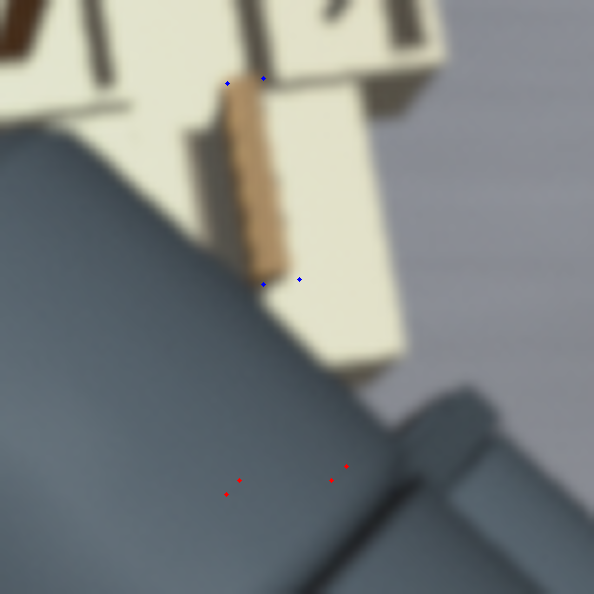

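View pics/o3side.png

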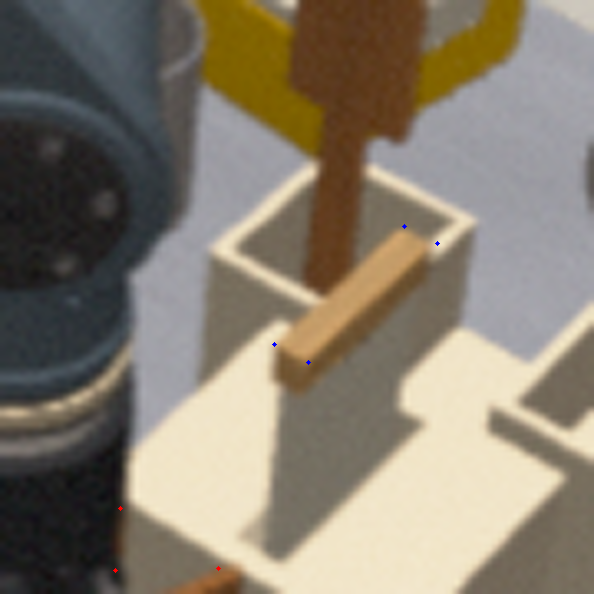

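Call:
play_rows --steps '[[[-0.015,0,0,0,0,0],[-0.015,0,0,0,0,0],[-0.015,0,0,0,0,0],[0,0,0,0,0,0],[0,0,0,0,0,0]]]'

```text
t: 23.75
tcp_pos: [0.4371, -0.2419, 0.1246]
tool_rot: [-0.058, 0.998, 0.0, -0.0]
force: [-0.6, 0.1, -2.1]
finger_gap: 0.239
```

```bash
python3 mv.py .4772 -.2377 .124 96.6; python3 ov.py o4 290 190
```

```text
tcp [ 0.4371 -0.2419  0.1246] gap 0.239 t 23.75 F [-0.6  0.1 -2.1] q [-0.73  0.57  1.86 -0.    0.71 -2.42]
shift in tool axes [-0.0403 -0.0005  0.0006]
turn [ 0.04 -0.04  0.02] alt [ 7.0000e-02  6.0000e-02 -1.7998e+02]
```

View pics/o4side.png

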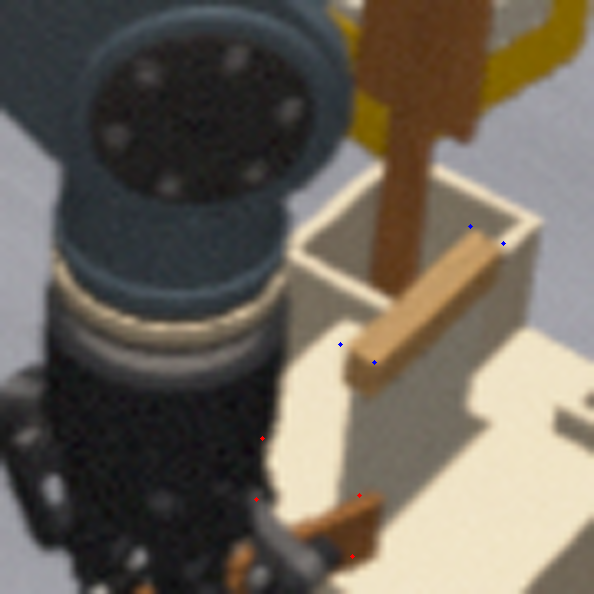

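View pics/o4top.png

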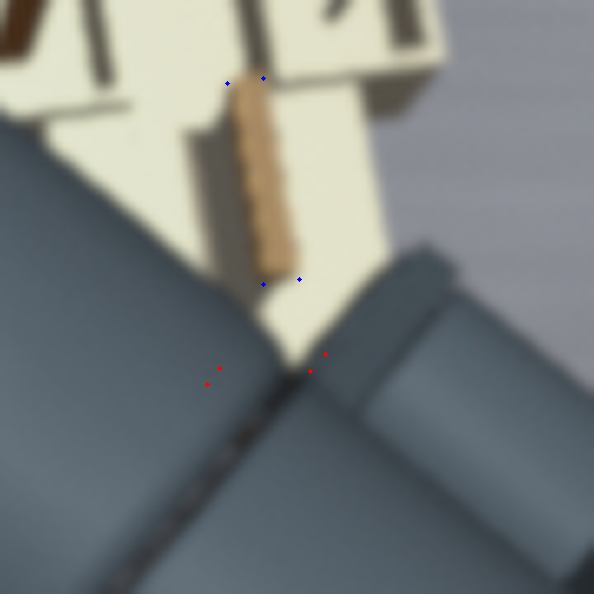

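Call:
play_rows --steps '[[[-0.01,-0.0005,0,0,0,0],[-0.01,0,0,0,0,0],[-0.01,0,0,0,0,0],[-0.01,0,0,0,0,0],[0,0,0,0,0,0],[0,0,0,0,0,0]]]'

```text
t: 24.6
tcp_pos: [0.4769, -0.238, 0.1247]
tool_rot: [-0.058, 0.998, 0.0, -0.0]
force: [-0.1, 0.1, -0.8]
finger_gap: 0.249
```

```bash
python3 mv.py .4772 -.2377 .124 96.6; python3 ov.py o5 300 190
```

```text
tcp [ 0.4769 -0.238   0.1247] gap 0.249 t 24.6 F [-0.1  0.1 -0.8] q [-0.67  0.6   1.78 -0.    0.76 -2.36]
shift in tool axes [-0.0004  0.0003  0.0007]
turn [ 0.03 -0.03 -0.01] alt [-5.0000e-02 -4.0000e-02  1.7999e+02]
```

View pics/o5side.png

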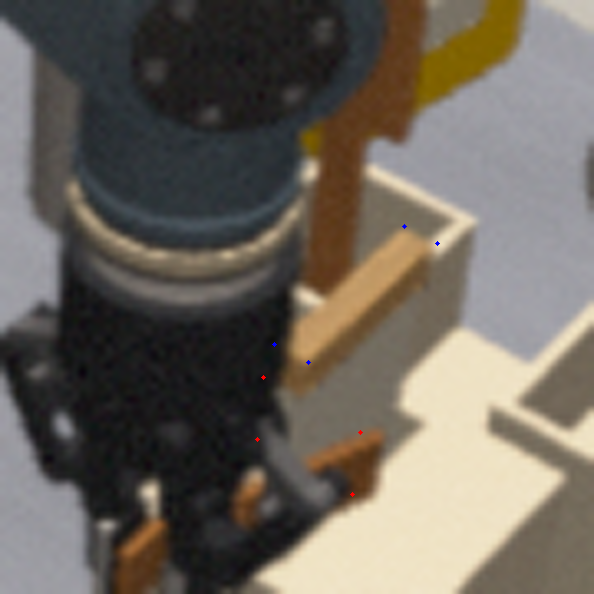

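View pics/o5top.png

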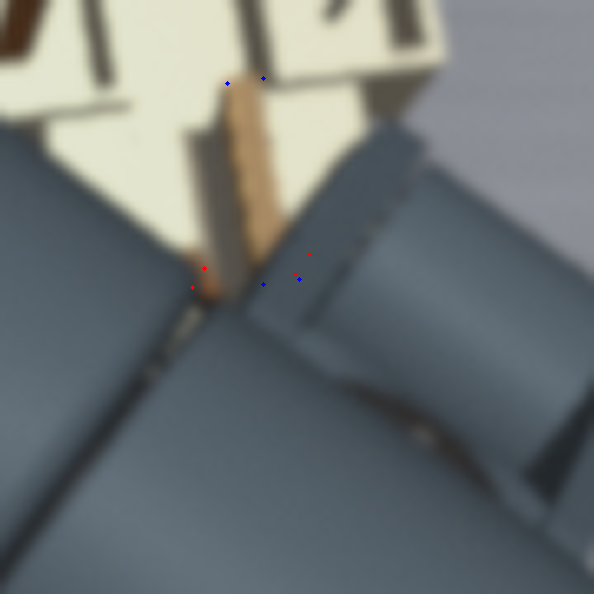

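Run:
```python
from h import *
a=snap('side');b=snap('top')
c,q=np.cos(.115),np.sin(.115);ex=np.array([c,q,0]);ey=np.array([-q,c,0]);o=np.array([.5904,-.2246,0])
for nm,uv in(('tip top',(382,432)),('tip bottom',(378,498)),('rail near bottom',(302,392))):
    u=((uv[0]+.5)/6.6-.5+300,(uv[1]+.5)/6.6-.5+190)
    for y in(-.021,-.025) if 'tip' in nm else (-.007,0):
        C,d=ray(a,u);t=((y-(C-o)@ey))/(d@ey);X=C+t*d
        print(nm,y,np.round([(X-o)@ex,X[2]],4))
u=((192+.5)/6.6-.5+330,(248+.5)/6.6-.5+160)
for z in(.118,.124):
    X=onz(b,u,z);print('left tip top-face',np.round([(X-o)@ex,(X-o)@ey],4))
X=o+ex*-.016;X[2]=.107;print((proj(b,X)-[330,160])*6.6)
```

```text
tip top -0.021 [-0.0063  0.1132]
tip top -0.025 [-0.0137  0.1218]
tip bottom -0.021 [-0.0021  0.075 ]
tip bottom -0.025 [-0.0096  0.0839]
rail near bottom -0.007 [-0.0415  0.1515]
rail near bottom 0 [-0.0295  0.1376]
left tip top-face [-0.0121  0.0225]
left tip top-face [-0.0134  0.0236]
[242.36190262 254.27983286]
```

Call:
play_rows --steps '[[[0,0,-0.001,0,0,0],[0,0,0,0,0,0],[0,0,0,0,0,0],[0,0,0,0,0,0],[0,0,0,0,0,0],[0,0,0,0,0,0]]]'

```text
t: 25.55
tcp_pos: [0.4771, -0.2383, 0.1258]
tool_rot: [-0.057, 0.998, -0.0, 0.0]
force: [-0.0, 0.0, -0.5]
finger_gap: 0.245
```

```bash
python3 ov.py o6 300 190
```

```text
(no output)
```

View pics/o6side.png

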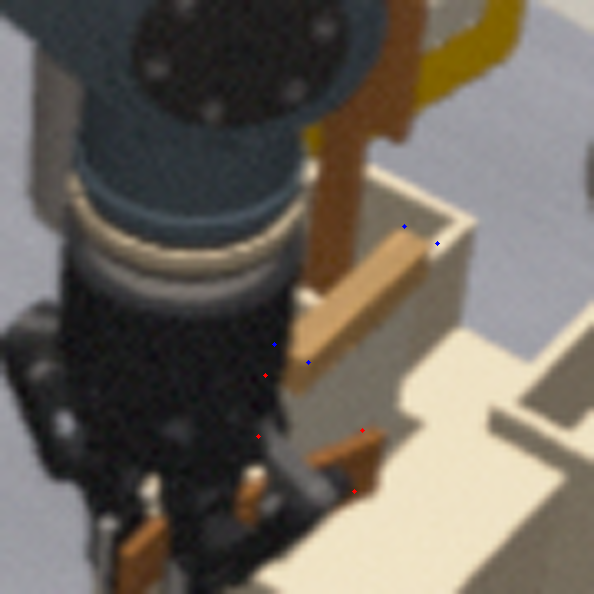

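The right jaw tip sits at about (382, 430) in the crop, beyond the board's near edge. The rail is above it and the rack top below, and the scene is still.

```bash
python3 -c "
from station import manip
print(manip.sign_off())"
```

```text
the job is handed in; nothing more can be done
None
```

The order board is down in the rack's slot and let go. The clip is held open around the board's near edge, and the job was handed in at about 25.7 s.

**Board:** I lowered it until it met the slot floor. At the floor the TCP stood at 0.1615 m, which was the height I expected, and the upward force rose to about 10 N. I then opened the fingers and drew clear.

**Clip:**
- **Grip:** I gripped the handles and squeezed them with 50 N. The gripper gap held steady at about 0.245.
- **Position:** in the last pictures the jaw tips are on both sides of the board, roughly 25 mm past its near edge. The clip spans about z = 0.085 to 0.123 m, between the rack top (0.070 m) and the rail's underside (0.145 m).
- **Contact:** outside force on the tool was close to zero at the end.

**Checks that disagreed:**
- The clip sits about 7 mm further forward and about 3 mm lower in the grip than first modelled. I allowed for that in the final pose.
- Between pictures the board rocked about 3 mm at the rail. I took this as play in the slot, since no part of the arm or clip looked close to it.
- At the end the right jaw was visible only in the side view and the left jaw only in the top view. The left jaw's position comes from one camera, and the roughly 40 mm gape is an estimate.

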